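Pick the denser blank for the lathe

TASK

First stand the pattern board, which lies flat on the bench, upright on one of its thin edges on the bench in front of the lathe, and let it stand there by itself. Then lift the two look-alike wood blanks in turn to feel which is the heavier, and lay the lighter one flat in the wide empty bay of the stock tray. Finish while holding the heavier one still in the gripper between the lathe's two centres, in line with them, at their height and midway, touching no part of the lathe; do not knock the lathe or disturb anything else on the bench.

Things in the scene. Friction and masses are not known exactly. Their poses are not given: they have to be found in the camera images.
- pattern_mid (a point): centre of the loose dark brown pattern board, 116 x 60 x 20 mm (its x, y, z), 0.1 kg, pale outline of a turning on one broad face. At the start it lies flat on the bench (z vertical, centre 10 mm up), its length roughly left-right as the robot sees it. Standing on a short edge its centre is 58 mm up, on a long edge 30 mm; set down within 5 degrees of upright it stays up.
- blank_1_mid (a point): centre of one of two look-alike loose turning blanks: pale square wood bar 140 x 46 x 46 mm, long axis x, pencil crosses on its ends, centre 23 mm above what it lies on. The lighter weighs 110 to 155 g, the heavier 230 to 295 g; only weight tells them apart. At the start they lie left and right of the pattern board, pointing roughly away from the robot, either one on either side.
- blank_2_mid (a point): centre of the other look-alike turning blank, same size and axes (140 mm along x, 46 x 46 mm).
- tray_bay (a point): fixed plywood stock tray with brown walls: centre of the floor of its wide empty bay, 6 mm above the bench. The bay is 200 mm long (x) and 127 mm wide (y), its walls 6 mm thick, tops 28 mm above the bench. Beyond its -y wall is a narrow bay with dowels (tops 36 mm up). A blank lies in the wide bay with its long axis along x.
- lathe_axis (a point): fixed small red and black wood lathe: point on its spindle axis midway between the tips of its two centres, 118 mm above the bench. y runs along the axis to the headstock, x away from the robot, z up. Tips at y = +93 mm (headstock, +y) and -95 mm (tailstock). Headstock and tailstock bodies start at y = +127 and -134 mm and rise 35 mm above the axis. Bed top is 55 mm below the axis.
- tool_rest (a point): middle of the top of the lathe's fixed tool rest bar, backed off towards the robot: 110 mm along the lathe axis, 8 mm thick, its top 3 mm below the spindle axis and 78 mm in front of it. The lathe's mounting board (500 mm along the axis, 140 mm across, 18 mm thick) lies under all of this, centred below the spindle axis.
Things that resemble listed ones, but are neither listed nor needed, are in the scene too. Several things look just like the part that bears pattern_mid: the one meant starts farthest to the robot's right. Leave any turquoise look-alike of the part that bears blank_2_mid alone.

How it is judged:
By the outcome, as a careful person would: the job done as asked, in the order asked, and still so for the second after the job is handed in, while the arm keeps its last pose, push and grip.
It also fails if it takes over 72 s, if anything falls off the work surface, if the arm or the gripper's body presses on something with over 40 N, if the wrist force passes 120 N, or if a joint passes its speed limit or range.

ROBOT

A 6-joint arm with a two-finger parallel gripper is mounted at the origin on the work surface. World frame = base frame: x ahead of the robot, y to its left, z up, the work surface at z = 0. Lengths are in m, angles in degrees, forces in N, time in s.
With the tool pointing down it reaches from about 0.375 to 0.9 m from the base axis. Payload 3.1 kg.
Tool frame: the origin (TCP) lies on the centre line of the jaws, within the pads' length; the fingertips stand 25 mm ahead of it and the grasp point (between the pads) lies 6 mm ahead of it; z points along the fingers, y is the line along which they close (so a half turn about z gives the same grasp; the last joint's range is limited). The gripper opens to 87 mm and grips with 3 to 60 N. Pads are 19 mm wide; open, the fingers measure 117 mm over their backs; the gripper's body (75 mm by 190 mm) begins 51 mm behind the grasp point.
Start: joints at [59.788, 30.224, 82.088, -0, 67.689, -10.227], TCP at [0.214, 0.587, 0.248] pointing down, gripper open.
Joint ranges: [-176.69, 176.69], [-43.24, 126.21], [12.49, 139.97], [-82, 262], [0, 151.66], [-163.58, 163.58]. Speed limits (degrees/s): [159.86, 159.86, 180, 180, 180, 180].

INTERFACE

Orientations are given as a 3x3 rotation matrix whose columns are the frame's x, y, z axes.
In Python, from rig import * gives the robot as it stands.
- The arm moves only by the tool step_arm, never from a script. Its argument "steps" is a list of rows, each a list of 7 numbers: the shift along the tool's x, y, z normalised to -1 to 1, where 1 is 0.3 m, then the turn, a rotation vector about the tool's x, y, z normalised to -1 to 1, where 1 is 45 degrees, then the gripper's target within -1 to 1 (shut at 1, half-way at 0, fully open at -1). A call has 1 to 8 rows; each row is the pose to reach, as a shift and turn from the pose commanded when the call began, along the tool's axes at that moment; what a row does not reach only later rows make up. A row lasts 1/12 s, in which the tool goes at most 41.7 mm and 7.16 degrees, less where a joint would pass 70% of its speed; a pose out of reach is approached as far as the arm can. A call with a number of a shift or a turn outside -1 to 1 is refused whole. A call with a gripper value outside its range is refused whole. The fingers move at their own pace and stop on an object; the grip force is fixed at half the most. Time passes only in rows, so rows that repeat a pose let the fingers close. It gives the time, the measured TCP pose, the force, the opening and the grip force at its end, in the units of the state.
- read_state(): the state, without advancing time (a new reading comes with each control period).
- capture(name): name is "scene" or "top" or "wrist"; returns a dict with "image" (400x640x3 uint8, red, green, blue), "vertical_fov" (degrees; the focal length in pixels is half the picture's height over the tangent of half this angle, whatever the lens; pixels are square), "cx", "cy" (the principal point, pixels), "k1" (the pictures are not rectified: a ray, as slopes to the right and down, at radius r is drawn at 1 + k1 r^2 times it, then the intrinsics apply), "world_from_camera" (4x4, takes a point from camera to world coordinates); the wrist camera has in their place "T_tool_cam" (4x4, takes a point from camera to tool coordinates, whose origin is the TCP and whose axes are the flange's). Camera axes: x right, y down, z forward; pixel columns grow to the right and rows downward; lengths in m; the calibration is good to about 2 mm. A picture is of the moment at which its call begins: read the wrist's pose just before it. There is no depth.
- hand_in(): hands the job in; it is judged then, once.
The state is a dict: "time_s": time; "joint_positions": joint angles; "qvel": joint speeds; "tau": joint torques, N m; "position": TCP position; "tcp_rot": TCP orientation; "force": force on the tool from outside, world axes, zero at the start; "moment": the same for the moment, N m; "opening": opening from 0.0 (shut) to 1.0 (fully open); "grasp_force": force on a finger pad.
Only numpy, scipy, OpenCV 4.12 (cv2) and the standard library are available. Lean on these libraries where they do the work, as an engineer would, in place of code of your own. Each camera call takes 0.05 s, during which the arm holds its last target. There are 200 camera calls.

## Working session

There is one attempt and no reset: what is moved stays moved. The work goes in short steps, Python scripts to look and compute and a tool call to move; the robot and the scene stay as the last step left them, time stands still between calls to the robot, and variables do not carry over. Pictures are saved under pics/ and viewed, at most 10 in all, crops included, and the job is handed in when it is done.

Besides the shell and the picture viewer there is one more tool, called after "Emit:" as a command line: name --pt "numbers of a row" for each row, then --argument value for the rest. step_arm: Moves the arm, as the interface text tells. Scaled input: -1 to 1 covers 0.3 m each way for a shift and 45 degrees each way for a turn. Its arguments: {"type":"object","properties":{"steps":{"type":"array"}},"required":["steps"]}

```bash
mkdir -p pics; cat > h.py <<'E'
from rig import *
import numpy as np, cv2
def cam(name):
    s=read_state(); c=capture(name)
    if 'world_from_camera' in c: T=np.array(c['world_from_camera'])
    else:
        W=np.eye(4);W[:3,:3]=np.array(s['tcp_rot']);W[:3,3]=s['position'];T=W@np.array(c['T_tool_cam'])
    f=200/np.tan(np.radians(c['vertical_fov']/2))
    return dict(img=c['image'],T=T,K=np.array([[f,0,c['cx']],[0,f,c['cy']],[0,0,1]]),d=np.array([c['k1'],0,0,0,0.]))
def save(c,n,crop=None,s=1):
    im=c['img'][:,:,::-1]
    if crop: im=im[crop[1]:crop[3],crop[0]:crop[2]]
    cv2.imwrite('pics/'+n+'.png',cv2.resize(im,None,fx=s,fy=s,interpolation=cv2.INTER_CUBIC))
def ray(c,px,z):
    p=cv2.undistortPoints(np.array(px,float).reshape(-1,1,2),c['K'],c['d']).reshape(-1,2)
    d=np.c_[p,np.ones(len(p))]@c['T'][:3,:3].T; o=c['T'][:3,3]
    return o+d*((np.broadcast_to(z,len(p))-o[2])/d[:,2])[:,None]
def proj(c,P):
    Ti=np.linalg.inv(c['T']); q,_=cv2.projectPoints(np.array(P,float).reshape(-1,3),cv2.Rodrigues(Ti[:3,:3])[0],Ti[:3,3],c['K'],c['d']); return q.reshape(-1,2)
E
python3 - <<'E'
from h import *
import pickle
for n in ('top','scene'):
    c=cam(n); save(c,n,s=1.25); pickle.dump(c,open(n+'.pkl','wb')); print(n,c['T'].round(3).tolist(),c['K'][0,0])
s=read_state(); print({k:np.round(v,3).tolist() for k,v in s.items()})
E
```

```text
top [[0.009, -0.983, 0.185, 0.243], [-1.0, -0.005, 0.021, 0.004], [-0.02, -0.185, -0.983, 1.387], [0.0, 0.0, 0.0, 1.0]] 418.85353339059094
scene [[0.843, 0.448, -0.298, 0.806], [0.538, -0.708, 0.458, -0.501], [-0.006, -0.546, -0.837, 1.026], [0.0, 0.0, 0.0, 1.0]] 379.7412354143827
{'time_s': 0.1, 'joint_positions': [59.789, 30.274, 82.15, -0.002, 67.69, -10.227], 'qvel': [0.11, -0.04, -0.169, 0.011, 0.048, 0.031], 'tau': [-0.0, -44.098, -17.715, 0.063, 0.053, -0.0], 'position': [0.213, 0.587, 0.247], 'tcp_rot': [[-0.94, 0.342, -0.001], [0.342, 0.94, -0.002], [0.0, -0.002, -1.0]], 'force': [0.77, 0.637, 0.066], 'moment': [0.075, -0.036, 0.049], 'grasp_force': 0.0, 'opening': 1.0}
```

View pics/top.png

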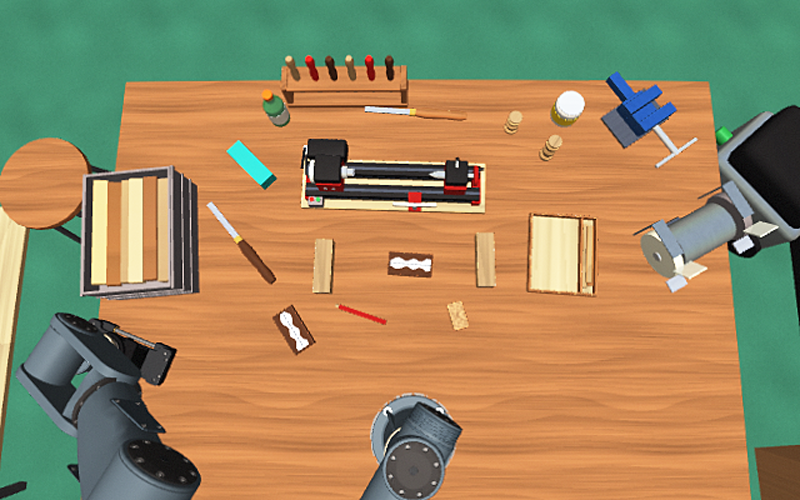

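View pics/scene.png

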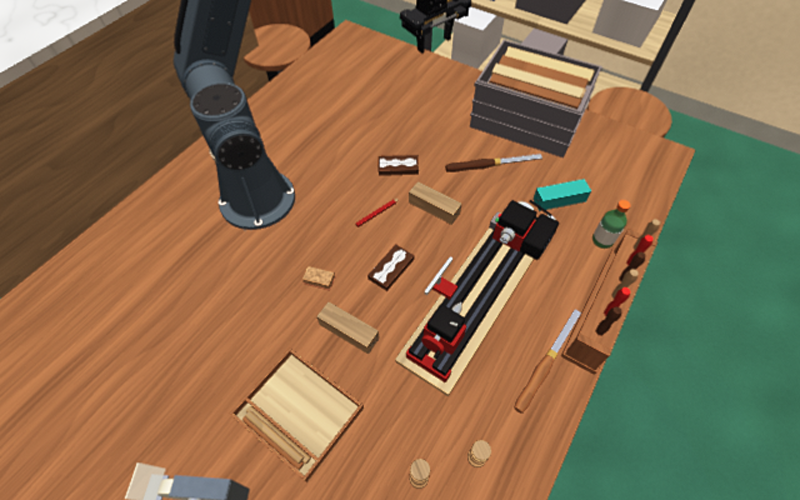

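The top view (800 px wide) shows two pattern boards, at (411,264) and (293,330). The one at (411,264) is farther right and lies between the blanks at (323,265) and (486,260), so it is the one meant. The turquoise bar at (251,164) is left alone. The tray's wide bay is at (555,255) and the lathe at (395,175). One enlarged crop to confirm and measure.

```bash
python3 - <<'E'
from h import *
import pickle
c=pickle.load(open('top.pkl','rb')); save(c,'crop1',(235,105,485,245),3.2)
E
```

```text
(no output)
```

View pics/crop1.png

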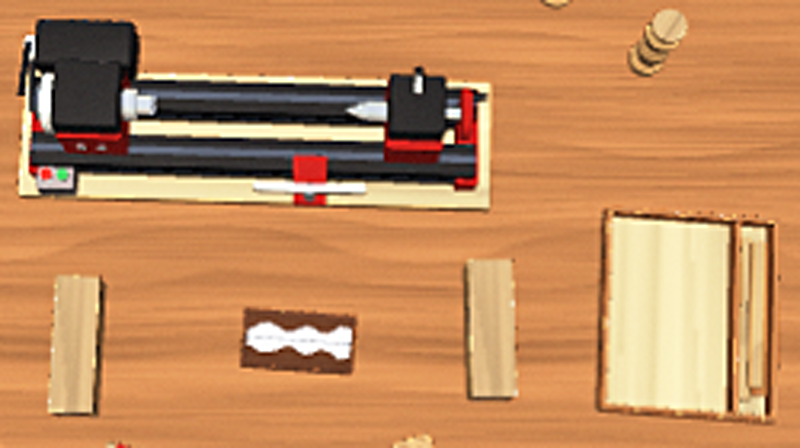

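```bash
cat > m.py <<'E'
from h import *
import pickle
c=pickle.load(open('top.pkl','rb'))
def g(p,z): return ray(c,np.array(p)/3.2+[235-.3,105-.3],z)
def rect(n,p,z):
    q=g(p,z)[:,:2]; r=lambda v:np.degrees(np.arctan2(v[1],v[0]))
    print(n,q.mean(0).round(4),'sides',[round(np.linalg.norm(q[i]-q[(i+1)%4]),4) for i in range(4)],'ang',[round(r(q[(i+1)%4]-q[i]),1) for i in range(4)])
if __name__=='__main__':
    rect('board',[(243,310),(356,316),(353,374),(240,366)],.02)
    rect('L',[(55,275),(101,277),(97,412),(49,412)],.046)
    rect('R',[(466,262),(513,259),(517,396),(471,398)],.046)
    rect('traywide',[(607,214),(734,221),(728,411),(602,407)],.028)
    print('tips',g([(157,105),(347,110)],.118).round(4))
    print('mount',g([(490,84),(490,208),(20,196)],.018).round(4))
    print('rest',g([(253,187),(366,188)],.115).round(4))
E
python3 m.py
```

```text
board [0.439  0.0111] sides [np.float64(0.1169), np.float64(0.0603), np.float64(0.1161), np.float64(0.0584)] ang [np.float64(-92.8), np.float64(177.0), np.float64(86.3), np.float64(-2.3)]
L [0.4319 0.2364] sides [np.float64(0.0474), np.float64(0.138), np.float64(0.0484), np.float64(0.1403)] ang [np.float64(-92.2), np.float64(-179.8), np.float64(90.5), np.float64(-0.3)]
R [ 0.4499 -0.1847] sides [np.float64(0.048), np.float64(0.1399), np.float64(0.0461), np.float64(0.1388)] ang [np.float64(-86.0), np.float64(-179.7), np.float64(92.8), np.float64(1.1)]
traywide [ 0.4703 -0.3681] sides [np.float64(0.1319), np.float64(0.1981), np.float64(0.1275), np.float64(0.2011)] ang [np.float64(-93.0), np.float64(175.2), np.float64(88.4), np.float64(-3.5)]
tips [[ 0.6605  0.1516  0.118 ]
 [ 0.6558 -0.0365  0.118 ]]
mount [[ 0.7178 -0.1924  0.018 ]
 [ 0.5816 -0.1894  0.018 ]
 [ 0.5928  0.306   0.018 ]]
rest [[ 0.5778  0.0555  0.115 ]
 [ 0.5772 -0.0551  0.115 ]]
```

```bash
cat > plan.py <<'E'
from h import *
from scipy.spatial.transform import Rotation as Ro, Slerp
def down(h):
    h=np.radians(h); return np.array([[-np.sin(h),np.cos(h),0],[np.cos(h),np.sin(h),0],[0,0,-1.]]).T
def plan(p,R,n=None,start=None):
    if start is None:
        s=read_state(); start=(np.array(s['position']),np.array(s['tcp_rot']))
    p0,R0=start; p=np.array(p,float)
    rv=Ro.from_matrix(R0.T@R).as_rotvec(degrees=True)
    if n is None: n=int(np.ceil(max(np.linalg.norm(p-p0)/.3,np.linalg.norm(rv)/45,1e-6)))
    for i in range(n):
        Ra=R0@Ro.from_rotvec(rv*i/n,degrees=True).as_matrix()
        print('  row',(Ra.T@(p-p0)/n/.3).round(3).tolist(),(rv/n/45).round(3).tolist())
    return p,R
def st():
    s=read_state(); print({k:np.round(s[k],4).tolist() for k in('time_s','joint_positions','position','tcp_rot','force','grasp_force','opening')}); return s
E
python3 - <<'E'
from plan import *
plan((.44,.011,.25),down(-3))
E
```

```text
row [-0.455, -0.515, -0.003] [-0.001, 0.0, 0.541]
  row [-0.627, -0.282, -0.003] [-0.001, 0.0, 0.541]
  row [-0.688, 0.002, -0.004] [-0.001, 0.0, 0.541]
```

Emit:
step_arm --pt "-0.455 -0.515 0 0 0 0.541 -1" --pt "-0.455 -0.515 0 0 0 0.541 -1" --pt "-0.455 -0.515 0 0 0 0.541 -1" --pt "-0.455 -0.515 0 0 0 0.541 -1" --pt "-0.455 -0.515 0 0 0 0.541 -1" --pt "-0.455 -0.515 0 0 0 0.541 -1"

```text
time_s: 0.6
position: [0.2897, 0.3896, 0.2469]
tcp_rot: [[-0.712, 0.702, -0.002], [0.702, 0.712, -0.005], [-0.002, -0.005, -1.0]]
force: [0.3, -0.4, 0.4]
opening: 0.998
grasp_force: 0.0
```

Emit:
step_arm --pt "-0.627 -0.282 0 0 0 0.541 -1" --pt "-0.627 -0.282 0 0 0 0.541 -1" --pt "-0.627 -0.282 0 0 0 0.541 -1" --pt "-0.627 -0.282 0 0 0 0.541 -1" --pt "-0.627 -0.282 0 0 0 0.541 -1" --pt "-0.627 -0.282 0 0 0 0.541 -1"

```text
time_s: 1.1
position: [0.3675, 0.1986, 0.2476]
tcp_rot: [[-0.357, 0.934, 0.002], [0.934, 0.357, -0.002], [-0.003, 0.001, -1.0]]
force: [-0.4, 0.5, 0.8]
opening: 0.993
grasp_force: 0.0
```

Emit:
step_arm --pt "-0.688 0.002 0 0 0 0.541 -1" --pt "-0.688 0.002 0 0 0 0.541 -1" --pt "-0.688 0.002 0 0 0 0.541 -1" --pt "-0.688 0.002 0 0 0 0.541 -1" --pt "-0.688 0.002 0 0 0 0.541 -1" --pt "-0.688 0.002 0 0 0 0.541 -1" --pt "-0.688 0.002 0 0 0 0.541 -1" --pt "-0.688 0.002 0 0 0 0.541 -1"

```text
time_s: 1.77
position: [0.4394, 0.0123, 0.2471]
tcp_rot: [[0.053, 0.999, -0.002], [0.999, -0.053, 0.001], [0.001, -0.002, -1.0]]
force: [-0.6, -0.7, -0.6]
opening: 0.999
grasp_force: 0.0
```

```bash
python3 - <<'E'
from plan import *
import pickle
st(); c=cam('wrist'); save(c,'w1'); pickle.dump(c,open('w1.pkl','wb')); print(c['T'].round(3))
E
```

```text
{'time_s': 1.7667, 'joint_positions': [-13.0512, 16.0559, 107.52, 0.0392, 56.5449, -10.0287], 'position': [0.4394, 0.0123, 0.2471], 'tcp_rot': [[0.0531, 0.9986, -0.0019], [0.9986, -0.0531, 0.001], [0.0009, -0.002, -1.0]], 'force': [-0.5916, -0.6574, -0.5684], 'grasp_force': 0.0, 'opening': 0.9994}
[[ 0.999 -0.05  -0.017  0.444]
 [-0.053 -0.958 -0.283  0.089]
 [-0.002  0.284 -0.959  0.385]
 [ 0.     0.     0.     1.   ]]
```

View pics/w1.png

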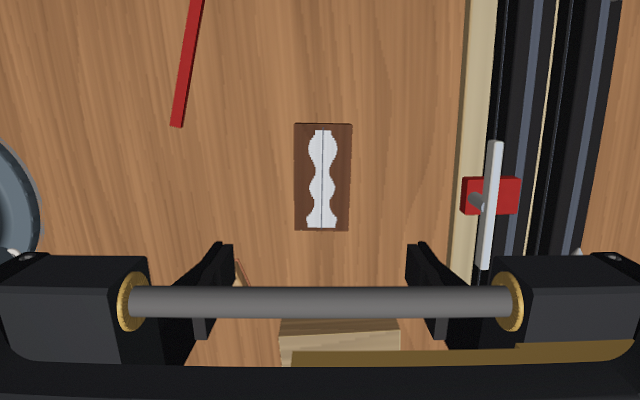

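Emit:
step_arm --pt "0 0 0 0 1 0 -1" --pt "0 0 0 0 1 0 -1" --pt "0 0 0 0 1 0 -1" --pt "0 0 0 0 1 0 -1" --pt "0 0 0 0 1 0 -1" --pt "0 0 0 0 1 0 -1" --pt "0 0 0 0 1 0 -1"

```text
time_s: 2.4
position: [0.44, 0.0115, 0.2466]
tcp_rot: [[0.039, 0.999, 0.036], [0.703, -0.053, 0.709], [0.71, -0.002, -0.704]]
force: [-0.4, 0.3, -0.9]
opening: 0.999
grasp_force: 0.0
```

Emit:
step_arm --pt "0 0 0 0 1 0 -1" --pt "0 0 0 0 1 0 -1" --pt "0 0 0 0 1 0 -1" --pt "0 0 0 0 1 0 -1" --pt "0 0 0 0 1 0 -1" --pt "0 0 0 0 1 0 -1" --pt "0 0 0 0 1 0 -1" --pt "0 0 0 0 1 0 -1"

```text
time_s: 3.07
position: [0.4398, 0.013, 0.2462]
tcp_rot: [[0.004, 0.999, 0.049], [-0.001, -0.049, 0.999], [1.0, -0.004, 0.001]]
force: [-0.3, -0.3, 0.3]
opening: 0.998
grasp_force: 0.0
```

```bash
python3 - <<'E'
from plan import *
import pickle
st()
c=cam('scene'); save(c,'s2',(100,0,500,300),2)
c=pickle.load(open('w1.pkl','rb'))
q=ray(c,[(294,124),(351.5,124.5),(349,230.5),(294,229)],.02); print(q.round(4),q.mean(0))
E
```

```text
{'time_s': 3.0667, 'joint_positions': [-44.8432, 50.0259, 108.1359, 50.1121, 104.4805, -73.1602], 'position': [0.4398, 0.013, 0.2462], 'tcp_rot': [[0.0044, 0.9988, 0.0493], [-0.0014, -0.0493, 0.9988], [1.0, -0.0045, 0.0011]], 'force': [-0.3218, -0.2726, 0.3068], 'grasp_force': 0.0, 'opening': 0.9982}
[[ 0.4157  0.0679  0.02  ]
 [ 0.4741  0.0643  0.02  ]
 [ 0.4681 -0.0505  0.02  ]
 [ 0.4073 -0.0456  0.02  ]] [0.44129287 0.00903321 0.02      ]
```

View pics/s2.png

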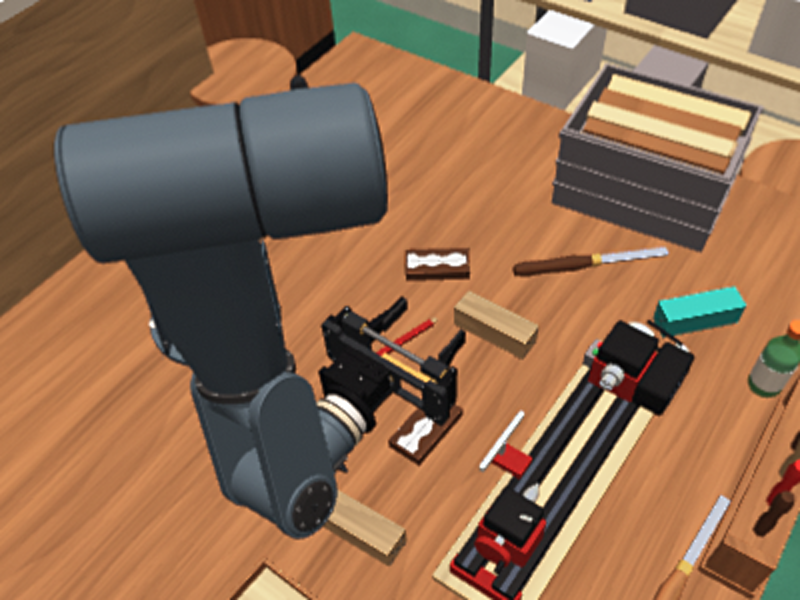

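```bash
python3 - <<'E'
from plan import *
import pickle
c=pickle.load(open('scene.pkl','rb'))
# knob, its bottom rim, flange ring, hand
for z in (.15,.2,.25,.3): print(z,ray(c,[(318/2+100,505/2),(290/2+100,535/2),(340/2+100,415/2)],z)[:,:2].round(3).tolist())
E
```

```text
0.15 [[0.442, -0.232], [0.437, -0.283], [0.384, -0.108]]
0.2 [[0.462, -0.247], [0.458, -0.295], [0.408, -0.13]]
0.25 [[0.483, -0.263], [0.479, -0.308], [0.432, -0.153]]
0.3 [[0.504, -0.278], [0.501, -0.32], [0.456, -0.175]]
```

```bash
python3 - <<'E'
from plan import *
plan((.443,.053,.15),down(-3.2))
E
```

```text
row [-0.162, 0.002, 0.067] [-0.004, -0.999, 0.002]
  row [-0.067, 0.002, 0.162] [-0.004, -0.999, 0.002]
```

Emit:
step_arm --pt "-0.162 0.002 0.067 0 -1 0 -1" --pt "-0.162 0.002 0.067 0 -1 0 -1" --pt "-0.162 0.002 0.067 0 -1 0 -1" --pt "-0.162 0.002 0.067 0 -1 0 -1" --pt "-0.162 0.002 0.067 0 -1 0 -1" --pt "-0.162 0.002 0.067 0 -1 0 -1" --pt "-0.162 0.002 0.067 0 -1 0 -1"

```text
time_s: 3.7
position: [0.4415, 0.0335, 0.2025]
tcp_rot: [[0.03, 0.999, 0.039], [0.712, -0.049, 0.7], [0.701, 0.007, -0.713]]
force: [-0.4, 0.5, 0.4]
opening: 0.999
grasp_force: 0.0
```

Emit:
step_arm --pt "-0.067 0.002 0.162 0 -1 0 -1" --pt "-0.067 0.002 0.162 0 -1 0 -1" --pt "-0.067 0.002 0.162 0 -1 0 -1" --pt "-0.067 0.002 0.162 0 -1 0 -1" --pt "-0.067 0.002 0.162 0 -1 0 -1" --pt "-0.067 0.002 0.162 0 -1 0 -1" --pt "-0.067 0.002 0.162 0 -1 0 -1" --pt "-0.067 0.002 0.162 0 -1 0 -1"

```text
time_s: 4.37
position: [0.4429, 0.0541, 0.1515]
tcp_rot: [[0.047, 0.999, 0.002], [0.999, -0.047, -0.001], [-0.001, 0.002, -1.0]]
force: [0.1, 1.5, 0.7]
opening: 1.003
grasp_force: 0.0
```

```bash
python3 - <<'E'
from plan import *
st(); plan((.443,.053,.029),down(-3.2))
E
```

```text
{'time_s': 4.3667, 'joint_positions': [-7.3991, 26.1906, 112.5999, -0.0967, 41.1003, -4.6371], 'position': [0.4429, 0.0541, 0.1515], 'tcp_rot': [[0.0469, 0.9989, 0.0017], [0.9989, -0.0469, -0.0013], [-0.0013, 0.0018, -1.0]], 'force': [0.0689, 1.5039, 0.6811], 'grasp_force': 0.0, 'opening': 1.0028}
  row [-0.003, -0.0, 0.408] [0.002, 0.002, 0.011]
```

Descend, close, lift to check the hold.

Emit:
step_arm --pt "0 0 0.12 0 0 0 -1" --pt "0 0 0.24 0 0 0 -1" --pt "0 0 0.34 0 0 0 -1" --pt "0 0 0.39 0 0 0 -1" --pt "0 0 0.405 0 0 0 -1" --pt "0 0 0.405 0 0 0 -1"

```text
time_s: 4.87
position: [0.4427, 0.0512, 0.0281]
tcp_rot: [[0.054, 0.999, -0.003], [0.999, -0.054, 0.001], [0.001, -0.003, -1.0]]
force: [0.4, -0.5, -0.8]
opening: 1.003
grasp_force: 0.0
```

Emit:
step_arm --pt "0 0 0 0 0 0 1" --pt "0 0 0 0 0 0 1" --pt "0 0 0 0 0 0 1" --pt "0 0 0 0 0 0 1" --pt "0 0 0 0 0 0 1" --pt "0 0 0 0 0 0 1" --pt "0 0 0 0 0 0 1" --pt "0 0 0 0 0 0 1"

```text
time_s: 5.53
position: [0.4438, 0.0516, 0.0296]
tcp_rot: [[0.053, 0.999, 0.002], [0.999, -0.053, -0.0], [-0.0, 0.002, -1.0]]
force: [-0.1, 0.8, 6.4]
opening: 0.687
grasp_force: 29.9
```

```bash
python3 - <<'E'
from plan import *
s=st()
E
```

```text
{'time_s': 5.5333, 'joint_positions': [-7.7495, 41.3351, 116.2286, -0.0006, 22.3472, -4.7395], 'position': [0.4438, 0.0516, 0.0296], 'tcp_rot': [[0.0525, 0.9986, 0.0015], [0.9986, -0.0525, -0.0002], [-0.0001, 0.0016, -1.0]], 'force': [-0.0506, 0.7741, 6.4371], 'grasp_force': 29.9383, 'opening': 0.6866}
```

```bash
python3 - <<'E'
from plan import *
a=np.sqrt(.5); F=np.array([[0,0,1],[a,-a,0],[a,a,0]]).T
s=read_state(); p=np.array(s['position']); q=p+[0,0,.12]
plan((.486,.106,.2),F,start=(q,np.array(s['tcp_rot'])))
E
```

```text
row [0.063, 0.044, -0.056] [-0.243, 0.634, 0.244]
  row [0.087, 0.035, -0.01] [-0.243, 0.634, 0.244]
  row [0.085, 0.016, 0.039] [-0.243, 0.634, 0.244]
```

Emit:
step_arm --pt "0 0 -0.1 0 0 0 1" --pt "0 0 -0.2 0 0 0 1" --pt "0 0 -0.3 0 0 0 1" --pt "0 0 -0.4 0 0 0 1" --pt "0 0 -0.4 0 0 0 1"

```text
time_s: 5.95
position: [0.4461, 0.0515, 0.1532]
tcp_rot: [[0.052, 0.999, 0.01], [0.999, -0.052, -0.001], [-0.001, 0.01, -1.0]]
force: [0.3, 0.7, -0.5]
opening: 0.687
grasp_force: 29.9
```

Emit:
step_arm --pt "0.063 0.044 -0.056 -0.243 0.634 0.244 1" --pt "0.063 0.044 -0.056 -0.243 0.634 0.244 1" --pt "0.063 0.044 -0.056 -0.243 0.634 0.244 1" --pt "0.063 0.044 -0.056 -0.243 0.634 0.244 1" --pt "0.063 0.044 -0.056 -0.243 0.634 0.244 1" --pt "0.063 0.044 -0.056 -0.243 0.634 0.244 1"

```text
time_s: 6.45
position: [0.456, 0.0683, 0.1642]
tcp_rot: [[0.188, 0.95, 0.25], [0.851, -0.285, 0.442], [0.491, 0.13, -0.861]]
force: [-0.8, 0.8, -1.1]
opening: 0.69
grasp_force: 29.9
```

Emit:
step_arm --pt "0.087 0.035 -0.01 -0.243 0.634 0.244 1" --pt "0.087 0.035 -0.01 -0.243 0.634 0.244 1" --pt "0.087 0.035 -0.01 -0.243 0.634 0.244 1" --pt "0.087 0.035 -0.01 -0.243 0.634 0.244 1" --pt "0.087 0.035 -0.01 -0.243 0.634 0.244 1" --pt "0.087 0.035 -0.01 -0.243 0.634 0.244 1"

```text
time_s: 6.95
position: [0.4705, 0.0876, 0.18]
tcp_rot: [[0.169, 0.843, 0.51], [0.478, -0.523, 0.706], [0.862, 0.125, -0.491]]
force: [-0.1, 0.4, -0.6]
opening: 0.686
grasp_force: 29.9
```

Emit:
step_arm --pt "0.085 0.016 0.039 -0.243 0.634 0.244 1" --pt "0.085 0.016 0.039 -0.243 0.634 0.244 1" --pt "0.085 0.016 0.039 -0.243 0.634 0.244 1" --pt "0.085 0.016 0.039 -0.243 0.634 0.244 1" --pt "0.085 0.016 0.039 -0.243 0.634 0.244 1" --pt "0.085 0.016 0.039 -0.243 0.634 0.244 1" --pt "0.085 0.016 0.039 -0.243 0.634 0.244 1"

```text
time_s: 7.53
position: [0.4853, 0.1073, 0.1982]
tcp_rot: [[0.005, 0.711, 0.703], [-0.002, -0.703, 0.711], [1.0, -0.004, -0.002]]
force: [-0.3, 0.2, -1.1]
opening: 0.683
grasp_force: 29.9
```

```bash
python3 - <<'E'
from plan import *
s=st()
a=np.sqrt(.5); F=np.array([[0,0,1],[a,-a,0],[a,a,0]]).T
plan((.486,.106,.115),F)
c=cam('scene'); save(c,'s3',(100,0,500,300),2)
E
```

```text
{'time_s': 7.5333, 'joint_positions': [-39.258, 65.476, 136.7359, 95.0838, 91.9454, -111.8697], 'position': [0.4853, 0.1073, 0.1982], 'tcp_rot': [[0.0045, 0.7108, 0.7034], [-0.0016, -0.7034, 0.7108], [1.0, -0.0044, -0.0021]], 'force': [-0.3226, 0.2349, -1.081], 'grasp_force': 29.9352, 'opening': 0.6834}
  row [-0.277, 0.006, -0.001] [-0.007, 0.003, -0.006]
```

View pics/s3.png

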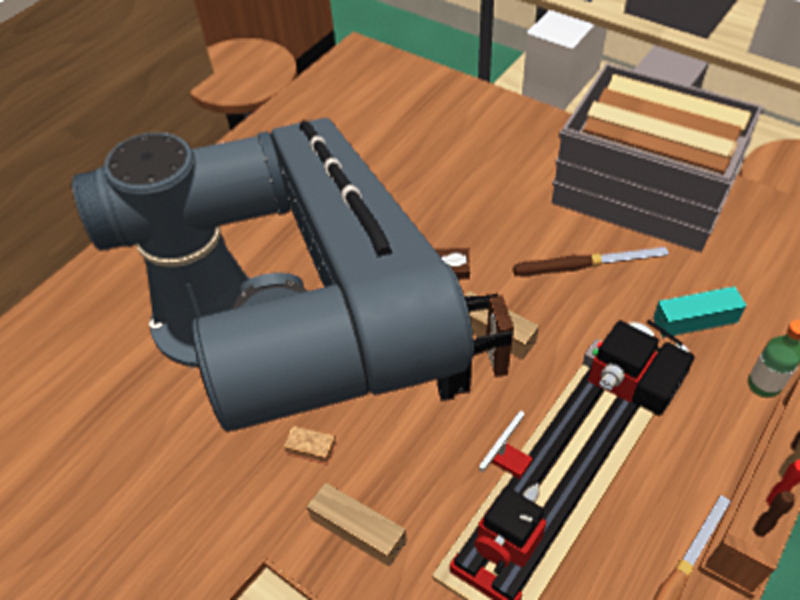

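```bash
python3 - <<'E'
from plan import *
t=np.radians(65); F=np.array([[0,0,1],[np.sin(t),-np.cos(t),0],[np.cos(t),np.sin(t),0]]).T
plan((.492,.132,.16),F,n=1)
E
```

```text
row [-0.131, -0.043, 0.075] [0.439, 0.002, -0.002]
```

Emit:
step_arm --pt "0 -0.043 0.075 0.439 0.002 0 1" --pt "-0.03 -0.043 0.075 0.439 0.002 0 1" --pt "-0.06 -0.043 0.075 0.439 0.002 0 1" --pt "-0.131 -0.043 0.075 0.439 0.002 0 1" --pt "-0.131 -0.043 0.075 0.439 0.002 0 1" --pt "-0.131 -0.043 0.075 0.439 0.002 0 1"

```text
time_s: 8.08
position: [0.4923, 0.1314, 0.1615]
tcp_rot: [[-0.001, 0.905, 0.425], [-0.0, -0.425, 0.905], [1.0, 0.001, 0.001]]
force: [-0.2, 0.4, 0.1]
opening: 0.688
grasp_force: 29.9
```

```bash
python3 - <<'E'
from plan import *
s=st()
t=np.radians(65); F=np.array([[0,0,1],[np.sin(t),-np.cos(t),0],[np.cos(t),np.sin(t),0]]).T
plan((.492,.132,.11),F,n=1)
E
```

```text
{'time_s': 8.0833, 'joint_positions': [-34.5878, 62.9151, 121.9367, 80.5891, 89.2462, -94.8191], 'position': [0.4923, 0.1314, 0.1615], 'tcp_rot': [[-0.0008, 0.9052, 0.4249], [-0.0004, -0.4249, 0.9052], [1.0, 0.0006, 0.0007]], 'force': [-0.2466, 0.4285, 0.1482], 'grasp_force': 29.9347, 'opening': 0.6877}
  row [-0.172, -0.002, 0.001] [0.003, -0.001, 0.001]
```

Emit:
step_arm --pt "-0.06 0 0 0 0 0 1" --pt "-0.12 0 0 0 0 0 1" --pt "-0.17 0 0 0 0 0 1" --pt "-0.187 0 0 0 0 0 1" --pt "-0.187 0 0 0 0 0 1"

```text
time_s: 8.5
position: [0.4921, 0.1313, 0.1046]
tcp_rot: [[0.002, 0.904, 0.427], [-0.003, -0.427, 0.904], [1.0, -0.003, 0.002]]
force: [-0.6, -0.3, -0.8]
opening: 0.687
grasp_force: 29.9
```

Emit:
step_arm --pt "-0.006 0 0 0 0 0 1" --pt "-0.01 0 0 0 0 0 1" --pt "-0.01 0 0 0 0 0 1"

```text
time_s: 8.75
position: [0.4924, 0.1311, 0.1018]
tcp_rot: [[0.0, 0.904, 0.427], [-0.002, -0.427, 0.904], [1.0, -0.001, 0.002]]
force: [0.3, 0.8, -0.3]
opening: 0.687
grasp_force: 29.9
```

```bash
python3 - <<'E'
from plan import *
s=st(); c=cam('scene'); save(c,'s4',(200,50,440,210),3.3)
E
```

```text
{'time_s': 8.75, 'joint_positions': [-34.6415, 70.7644, 119.0183, 80.7593, 88.5219, -99.6037], 'position': [0.4924, 0.1311, 0.1018], 'tcp_rot': [[0.0, 0.9042, 0.4271], [-0.0021, -0.4271, 0.9042], [1.0, -0.0009, 0.0019]], 'force': [0.3445, 0.8131, -0.253], 'grasp_force': 29.9347, 'opening': 0.6871}
```

View pics/s4.png

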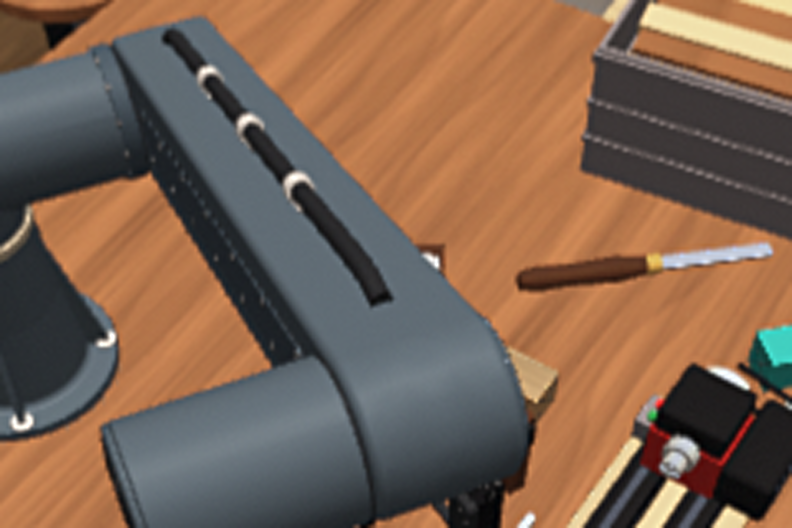

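Emit:
step_arm --pt "-0.003 0 0 0 0 0 1" --pt "-0.006 0 0 0 0 0 1" --pt "-0.006 0 0 0 0 0 1"

```text
time_s: 9.05
position: [0.4924, 0.131, 0.1002]
tcp_rot: [[-0.001, 0.904, 0.427], [-0.004, -0.427, 0.904], [1.0, -0.001, 0.004]]
force: [0.4, -0.7, 2.9]
opening: 0.69
grasp_force: 29.9
```

Emit:
step_arm --pt "-0.003 0 0 0 0 0 1" --pt "-0.005 0 0 0 0 0 1" --pt "-0.005 0 0 0 0 0 1"

```text
time_s: 9.3
position: [0.4923, 0.1311, 0.1001]
tcp_rot: [[-0.003, 0.904, 0.428], [-0.008, -0.428, 0.904], [1.0, -0.001, 0.008]]
force: [-0.2, -1.6, 7.2]
opening: 0.685
grasp_force: 29.9
```

Emit:
step_arm --pt "0.004 0 0 0 0 0 1" --pt "0.004 0 0 0 0 0 1" --pt "0.004 0 0 0 0 0 -0.4" --pt "0.004 0 0 0 0 0 -0.6" --pt "0.004 0 0 0 0 0 -0.8" --pt "0.004 0 0 0 0 0 -0.8" --pt "0.004 0 0 0 0 0 -0.8"

```text
time_s: 9.88
position: [0.4926, 0.131, 0.0984]
tcp_rot: [[0.001, 0.904, 0.427], [-0.001, -0.427, 0.904], [1.0, -0.001, 0.001]]
force: [0.1, 0.3, -0.1]
opening: 0.874
grasp_force: 0.0
```

Emit:
step_arm --pt "0.03 0 0 0 0 0 -0.8" --pt "0.08 0 0 0 0 0 -0.8" --pt "0.16 0 0 0 0 0 -0.8" --pt "0.25 0 0 0 0 0 -0.8" --pt "0.35 0 0 0 0 0 -0.8" --pt "0.45 0 0 0 0 0 -1" --pt "0.5 0 0 0 0 0 -1" --pt "0.5 0 0 0 0 0 -1"

```text
time_s: 10.55
position: [0.4917, 0.1314, 0.2523]
tcp_rot: [[-0.004, 0.904, 0.427], [-0.001, -0.427, 0.904], [1.0, 0.003, 0.003]]
force: [0.4, 0.7, -0.3]
opening: 0.987
grasp_force: 0.0
```

```bash
python3 - <<'E'
from plan import *
import pickle
s=st(); c=cam('scene'); save(c,'s5',(200,30,400,180),3.2)
c=cam('top'); 
plan((.4515,-.187,.25),down(1.5-180)); plan((.4515,-.187,.25),down(91));plan((.4515,-.187,.25),down(-89))
E
```

```text
{'time_s': 10.55, 'joint_positions': [-34.6619, 49.9369, 124.3438, 80.6556, 91.085, -84.5134], 'position': [0.4917, 0.1314, 0.2523], 'tcp_rot': [[-0.0036, 0.9044, 0.4267], [-0.0012, -0.4267, 0.9044], [1.0, 0.0027, 0.0027]], 'force': [0.3783, 0.7455, -0.3223], 'grasp_force': 0.0, 'opening': 0.9865}
  row [0.001, 0.082, -0.254] [-0.625, -0.149, 0.624]
  row [0.042, 0.185, -0.188] [-0.625, -0.149, 0.624]
  row [0.127, 0.214, -0.097] [-0.625, -0.149, 0.624]
  row [0.215, 0.158, -0.022] [-0.625, -0.149, 0.624]
  row [0.001, 0.082, -0.254] [0.49, -0.304, -0.489]
  row [-0.072, -0.033, -0.255] [0.49, -0.304, -0.489]
  row [-0.091, -0.155, -0.198] [0.49, -0.304, -0.489]
  row [-0.049, -0.242, -0.102] [0.49, -0.304, -0.489]
  row [0.001, 0.11, -0.339] [-0.367, -0.591, 0.367]
  row [-0.096, 0.214, -0.268] [-0.367, -0.591, 0.367]
  row [-0.116, 0.306, -0.139] [-0.367, -0.591, 0.367]
```

Emit:
step_arm --pt "0.001 0.11 -0.339 -0.367 -0.591 0.367 -1" --pt "0.001 0.11 -0.339 -0.367 -0.591 0.367 -1" --pt "0.001 0.11 -0.339 -0.367 -0.591 0.367 -1" --pt "0.001 0.11 -0.339 -0.367 -0.591 0.367 -1" --pt "0.001 0.11 -0.339 -0.367 -0.591 0.367 -1" --pt "0.001 0.11 -0.339 -0.367 -0.591 0.367 -1"

```text
time_s: 11.15
position: [0.4781, 0.0257, 0.2503]
tcp_rot: [[0.471, 0.688, 0.551], [0.214, -0.696, 0.686], [0.855, -0.205, -0.476]]
force: [0.2, -0.1, 1.3]
opening: 0.999
grasp_force: 0.0
```

Emit:
step_arm --pt "-0.096 0.214 -0.268 -0.367 -0.591 0.367 -1" --pt "-0.096 0.214 -0.268 -0.367 -0.591 0.367 -1" --pt "-0.096 0.214 -0.268 -0.367 -0.591 0.367 -1" --pt "-0.096 0.214 -0.268 -0.367 -0.591 0.367 -1" --pt "-0.096 0.214 -0.268 -0.367 -0.591 0.367 -1" --pt "-0.096 0.214 -0.268 -0.367 -0.591 0.367 -1"

```text
time_s: 11.65
position: [0.4657, -0.0808, 0.2488]
tcp_rot: [[0.852, 0.354, 0.385], [0.223, -0.912, 0.344], [0.473, -0.207, -0.856]]
force: [0.1, 0.4, -0.1]
opening: 0.998
grasp_force: 0.0
```

Emit:
step_arm --pt "-0.116 0.306 -0.139 -0.367 -0.591 0.367 -1" --pt "-0.116 0.306 -0.139 -0.367 -0.591 0.367 -1" --pt "-0.116 0.306 -0.139 -0.367 -0.591 0.367 -1" --pt "-0.116 0.306 -0.139 -0.367 -0.591 0.367 -1" --pt "-0.116 0.306 -0.139 -0.367 -0.591 0.367 -1" --pt "-0.116 0.306 -0.139 -0.367 -0.591 0.367 -1" --pt "-0.116 0.306 -0.139 -0.367 -0.591 0.367 -1"

```text
time_s: 12.23
position: [0.4518, -0.1858, 0.247]
tcp_rot: [[1.0, 0.025, -0.004], [0.025, -1.0, 0.007], [-0.004, -0.007, -1.0]]
force: [-0.4, 0.1, 0.4]
opening: 1.001
grasp_force: 0.0
```

```bash
cat >> plan.py <<'E'
def weigh(n=20):
    F=[]
    for i in range(n): F.append(read_state()['force'][2]); capture('scene')
    print('Fz',np.mean(F),'+-',np.std(F)/n**.5)
E
python3 - <<'E'
from plan import *
st(); weigh(); plan((.4515,-.187,.25),down(-88.5))
a=cam('scene')['img'][20:220,180:440]; b=cam('wrist')['img'][::,::]
a=cv2.resize(a[:,:,::-1],(520,400),interpolation=cv2.INTER_CUBIC); b=cv2.resize(b[:,:,::-1],(640,400))
cv2.imwrite('pics/ab.png',cv2.resize(np.hstack([a,b]),(800,276)))
cv2.imwrite('pics/s6.png',cv2.resize(a,(780,600)))
E
```

```text
{'time_s': 12.2333, 'joint_positions': [-35.5835, 19.9431, 101.0539, 0.1921, 59.416, 52.9051], 'position': [0.4518, -0.1858, 0.247], 'tcp_rot': [[0.9997, 0.0246, -0.0042], [0.0247, -0.9997, 0.0065], [-0.004, -0.0066, -1.0]], 'force': [-0.4494, 0.1147, 0.3732], 'grasp_force': 0.0, 'opening': 1.0012}
Fz 0.09624410062089092 +- 0.07983653101257322
  row [-0.0, -0.0, -0.003] [-0.002, 0.001, -0.01]
```

View pics/ab.png

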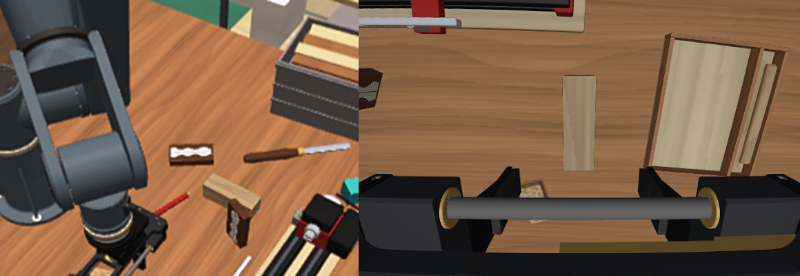

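The composite shows the board standing at (238,225) in the left view, and the right blank centred under the wrist at (580,122). Next I pick and weigh the right blank.

Emit:
step_arm --pt "0 0 0.12 0 0 0 -1" --pt "0 0 0.25 0 0 0 -1" --pt "0 0 0.38 0 0 0 -1" --pt "0 0 0.5 0 0 0 -1" --pt "0 0 0.6 0 0 0 -1" --pt "0 0 0.68 0 0 0 -1" --pt "0 0 0.725 0 0 0 -1" --pt "0 0 0.725 0 0 0 -1"

```text
time_s: 14.0
position: [0.4501, -0.1858, 0.0289]
tcp_rot: [[1.0, 0.018, -0.005], [0.018, -1.0, 0.005], [-0.005, -0.005, -1.0]]
force: [-0.7, 0.8, -0.3]
opening: 0.997
grasp_force: 0.0
```

Emit:
step_arm --pt "0 0 0 0 0 0 1" --pt "0 0 0 0 0 0 1" --pt "0 0 0 0 0 0 1" --pt "0 0 0 0 0 0 1" --pt "0 0 0 0 0 0 1" --pt "0 0 0 0 0 0 1" --pt "0 0 0 0 0 0 1" --pt "0 0 0 0 0 0 1"

```text
time_s: 14.67
position: [0.4516, -0.1867, 0.0321]
tcp_rot: [[1.0, 0.018, -0.0], [0.018, -1.0, 0.002], [-0.0, -0.002, -1.0]]
force: [0.1, -0.8, 2.9]
opening: 0.525
grasp_force: 30.0
```

Emit:
step_arm --pt "0 0 -0.05 0 0 0 1" --pt "0 0 -0.12 0 0 0 1" --pt "0 0 -0.18 0 0 0 1" --pt "0 0 -0.2 0 0 0 1" --pt "0 0 -0.2 0 0 0 1"

```text
time_s: 15.08
position: [0.4521, -0.1872, 0.0928]
tcp_rot: [[1.0, 0.018, 0.002], [0.018, -1.0, 0.0], [0.002, -0.0, -1.0]]
force: [0.0, -0.3, -3.2]
opening: 0.53
grasp_force: 30.0
```

```bash
python3 - <<'E'
from plan import *
capture('top');capture('top');st(); weigh()
E
```

```text
{'time_s': 15.1833, 'joint_positions': [-35.6462, 35.0569, 108.8951, 0.1093, 36.1831, 53.2435], 'position': [0.4511, -0.1866, 0.0912], 'tcp_rot': [[0.9998, 0.0178, -0.0013], [0.0178, -0.9998, 0.0023], [-0.0012, -0.0023, -1.0]], 'force': [0.0475, 0.3298, -2.7861], 'grasp_force': 29.9856, 'opening': 0.5247}
Fz -2.471808030684038 +- 0.102831581834528
```

Emit:
step_arm --pt "0 0 0.06 0 0 0 1" --pt "0 0 0.12 0 0 0 1" --pt "0 0 0.17 0 0 0 1" --pt "0 0 0.195 0 0 0 1" --pt "0 0 0.2 0 0 0 1" --pt "0 0 0.2 0 0 0 1"

```text
time_s: 16.68
position: [0.4513, -0.1866, 0.0316]
tcp_rot: [[1.0, 0.018, -0.001], [0.018, -1.0, 0.002], [-0.001, -0.002, -1.0]]
force: [-0.3, 0.6, -3.2]
opening: 0.523
grasp_force: 30.0
```

Emit:
step_arm --pt "0 0 0 0 0 0 -0.6" --pt "0 0 0 0 0 0 -0.6" --pt "0 0 0 0 0 0 -0.6" --pt "0 0 0 0 0 0 -0.6"

```text
time_s: 17.02
position: [0.4518, -0.1869, 0.032]
tcp_rot: [[1.0, 0.018, 0.0], [0.018, -1.0, 0.001], [0.0, -0.001, -1.0]]
force: [0.4, -0.8, 0.2]
opening: 0.739
grasp_force: 0.0
```

Emit:
step_arm --pt "0 0 -0.06 0 0 0 -0.6" --pt "0 0 -0.18 0 0 0 -0.6" --pt "0 0 -0.3 0 0 0 -1" --pt "0 0 -0.42 0 0 0 -1" --pt "0 0 -0.54 0 0 0 -1" --pt "0 0 -0.6 0 0 0 -1" --pt "0 0 -0.6 0 0 0 -1"

```text
time_s: 17.6
position: [0.4539, -0.1885, 0.2163]
tcp_rot: [[1.0, 0.018, 0.008], [0.018, -1.0, -0.004], [0.008, 0.004, -1.0]]
force: [0.1, 0.2, -0.2]
opening: 0.985
grasp_force: 0.0
```

```bash
python3 - <<'E'
from plan import *
st(); plan((.405,.2375,.21),down(-90.5))
E
```

```text
{'time_s': 17.6, 'joint_positions': [-35.6474, 22.4281, 103.2092, 0.0847, 53.842, 53.2713], 'position': [0.4539, -0.1885, 0.2163], 'tcp_rot': [[0.9998, 0.018, 0.0081], [0.018, -0.9998, -0.0043], [0.008, 0.0045, -1.0]], 'force': [0.1377, 0.2013, -0.1813], 'grasp_force': 0.0, 'opening': 0.9852}
  row [-0.069, -0.711, 0.007] [0.003, -0.005, 0.017]
  row [-0.078, -0.71, 0.009] [0.003, -0.005, 0.017]
```

Emit:
step_arm --pt "-0.07 -0.711 0 0 0 0.017 -1" --pt "-0.07 -0.711 0 0 0 0.017 -1" --pt "-0.07 -0.711 0 0 0 0.017 -1" --pt "-0.07 -0.711 0 0 0 0.017 -1" --pt "-0.07 -0.711 0 0 0 0.017 -1" --pt "-0.07 -0.711 0 0 0 0.017 -1"

```text
time_s: 18.1
position: [0.4229, 0.0313, 0.211]
tcp_rot: [[1.0, 0.01, -0.006], [0.01, -1.0, 0.005], [-0.006, -0.005, -1.0]]
force: [-0.3, -0.2, -0.0]
opening: 0.997
grasp_force: 0.0
```

Emit:
step_arm --pt "-0.078 -0.71 0 0 0 0.017 -1" --pt "-0.078 -0.71 0 0 0 0.017 -1" --pt "-0.078 -0.71 0 0 0 0.017 -1" --pt "-0.078 -0.71 0 0 0 0.017 -1" --pt "-0.078 -0.71 0 0 0 0.017 -1" --pt "-0.078 -0.71 0 0 0 0.017 -1" --pt "-0.078 -0.71 0 0 0 0.017 -1" --pt "-0.078 -0.71 0 0 0 0.017 -1"

```text
time_s: 18.77
position: [0.402, 0.2382, 0.2118]
tcp_rot: [[1.0, -0.007, -0.002], [-0.007, -1.0, 0.001], [-0.002, -0.001, -1.0]]
force: [-0.1, 0.1, 0.1]
opening: 1.002
grasp_force: 0.0
```

```bash
python3 - <<'E'
from plan import *
import pickle
st(); plan((.405,.2375,.031),down(-90.5))
c=cam('wrist'); save(c,'w2'); pickle.dump(c,open('w2.pkl','wb'))
E
```

```text
{'time_s': 18.7667, 'joint_positions': [16.8682, 21.3379, 106.3204, 0.09, 52.4451, 107.2427], 'position': [0.402, 0.2382, 0.2118], 'tcp_rot': [[1.0, -0.0075, -0.0021], [-0.0075, -1.0, 0.0007], [-0.0021, -0.0007, -1.0]], 'force': [-0.0933, 0.124, 0.0663], 'grasp_force': 0.0, 'opening': 1.0019}
  row [0.011, 0.003, 0.603] [-0.001, 0.003, 0.002]
```

View pics/w2.png

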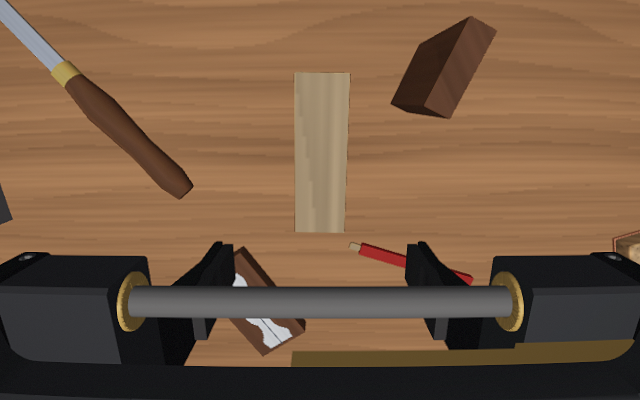

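```bash
python3 - <<'E'
from plan import *
import pickle
c=pickle.load(open('w2.pkl','rb'))
print(ray(c,[(243,248),(232,258),(350,245),(470,278),(190,188)],[.02,.02,.004,.008,.02]).round(3))
q=ray(c,[(294,72.5),(350,72.5),(344.5,232.5),(295,231.5)],.046).round(4); print(q,q.mean(0))
E
```

```text
[[0.336 0.316 0.02 ]
 [0.325 0.328 0.02 ]
 [0.332 0.206 0.004]
 [0.293 0.074 0.008]
 [0.399 0.364 0.02 ]]
[[0.5021 0.2577 0.046 ]
 [0.5018 0.212  0.046 ]
 [0.3623 0.2148 0.046 ]
 [0.3636 0.2606 0.046 ]] [0.43245  0.236275 0.046   ]
```

Emit:
step_arm --pt "0.01 0.006 0.12 0 0 0 -1" --pt "0.01 0.006 0.25 0 0 0 -1" --pt "0.01 0.006 0.38 0 0 0 -1" --pt "0.01 0.006 0.5 0 0 0 -1" --pt "0.01 0.006 0.57 0 0 0 -1" --pt "0.01 0.006 0.6 0 0 0 -1" --pt "0.01 0.006 0.6 0 0 0 -1"

```text
time_s: 19.4
position: [0.4047, 0.2352, 0.0307]
tcp_rot: [[1.0, -0.012, -0.005], [-0.012, -1.0, 0.0], [-0.005, -0.0, -1.0]]
force: [0.4, -0.0, 1.0]
opening: 1.002
grasp_force: 0.0
```

Emit:
step_arm --pt "0 0 0 0 0 0 1" --pt "0 0 0 0 0 0 1" --pt "0 0 0 0 0 0 1" --pt "0 0 0 0 0 0 1" --pt "0 0 0 0 0 0 1" --pt "0 0 0 0 0 0 1" --pt "0 0 0 0 0 0 1" --pt "0 0 0 0 0 0 1"

```text
time_s: 20.07
position: [0.4054, 0.2374, 0.0329]
tcp_rot: [[1.0, -0.009, -0.0], [-0.009, -1.0, 0.002], [-0.0, -0.002, -1.0]]
force: [-0.3, 0.0, 4.2]
opening: 0.525
grasp_force: 30.0
```

Emit:
step_arm --pt "0 0 -0.05 0 0 0 1" --pt "0 0 -0.12 0 0 0 1" --pt "0 0 -0.18 0 0 0 1" --pt "0 0 -0.2 0 0 0 1" --pt "0 0 -0.2 0 0 0 1"

```text
time_s: 20.48
position: [0.406, 0.2375, 0.0936]
tcp_rot: [[1.0, -0.009, 0.002], [-0.009, -1.0, 0.003], [0.002, -0.003, -1.0]]
force: [-0.0, 0.1, -0.9]
opening: 0.528
grasp_force: 30.0
```

```bash
python3 - <<'E'
from plan import *
capture('top');capture('top');st(); weigh()
s=read_state(); p=np.array(s['position']);R=np.array(s['tcp_rot'])
E
```

```text
{'time_s': 20.5833, 'joint_positions': [16.5958, 34.1656, 111.6337, 0.2021, 34.2336, 106.9342], 'position': [0.405, 0.2371, 0.0922], 'tcp_rot': [[1.0, -0.0088, -0.0011], [-0.0088, -1.0, 0.0017], [-0.0011, -0.0017, -1.0]], 'force': [0.2266, -1.3231, -1.1128], 'grasp_force': 29.9568, 'opening': 0.5292}
Fz -1.1935379270341009 +- 0.09516095226400118
```

```bash
python3 - <<'E'
from plan import *
s=read_state(); p=np.array(s['position']);R=np.array(s['tcp_rot'])
plan((.443,-.367,.215),down(-93),start=(p+[0,0,.12],R))
E
```

```text
row [0.048, 0.671, -0.004] [-0.001, 0.0, 0.018]
  row [0.058, 0.67, -0.004] [-0.001, 0.0, 0.018]
  row [0.067, 0.669, -0.003] [-0.001, 0.0, 0.018]
```

Emit:
step_arm --pt "0 0 -0.12 0 0 0 1" --pt "0 0 -0.24 0 0 0 1" --pt "0 0 -0.36 0 0 0 1" --pt "0 0 -0.4 0 0 0 1"

```text
time_s: 21.92
position: [0.4076, 0.2377, 0.2167]
tcp_rot: [[1.0, -0.009, 0.007], [-0.009, -1.0, 0.004], [0.007, -0.004, -1.0]]
force: [0.6, -0.2, -1.3]
opening: 0.53
grasp_force: 30.0
```

Emit:
step_arm --pt "0.048 0.671 0 0 0 0.018 1" --pt "0.048 0.671 0 0 0 0.018 1" --pt "0.048 0.671 0 0 0 0.018 1" --pt "0.048 0.671 0 0 0 0.018 1" --pt "0.048 0.671 0 0 0 0.018 1" --pt "0.048 0.671 0 0 0 0.018 1"

```text
time_s: 22.42
position: [0.4195, 0.0301, 0.2124]
tcp_rot: [[1.0, -0.03, 0.002], [-0.03, -1.0, -0.001], [0.002, 0.001, -1.0]]
force: [0.4, 0.9, -1.8]
opening: 0.527
grasp_force: 30.0
```

Emit:
step_arm --pt "0.058 0.67 0 0 0 0.018 1" --pt "0.058 0.67 0 0 0 0.018 1" --pt "0.058 0.67 0 0 0 0.018 1" --pt "0.058 0.67 0 0 0 0.018 1" --pt "0.058 0.67 0 0 0 0.018 1" --pt "0.058 0.67 0 0 0 0.018 1"

```text
time_s: 22.92
position: [0.4333, -0.1727, 0.2123]
tcp_rot: [[0.999, -0.043, 0.004], [-0.043, -0.999, -0.004], [0.005, 0.004, -1.0]]
force: [0.4, -0.6, -1.0]
opening: 0.527
grasp_force: 30.0
```

Emit:
step_arm --pt "0.067 0.67 0 0 0 0.018 1" --pt "0.067 0.67 0 0 0 0.018 1" --pt "0.067 0.67 0 0 0 0.018 1" --pt "0.067 0.67 0 0 0 0.018 1" --pt "0.067 0.67 0 0 0 0.018 1" --pt "0.067 0.67 0 0 0 0.018 1" --pt "0.067 0.67 0 0 0 0.018 1"

```text
time_s: 23.5
position: [0.4434, -0.3686, 0.2108]
tcp_rot: [[0.999, -0.054, -0.001], [-0.054, -0.999, 0.002], [-0.001, -0.002, -1.0]]
force: [0.9, 1.1, -0.5]
opening: 0.524
grasp_force: 30.0
```

```bash
python3 - <<'E'
from plan import *
import pickle
st(); plan((.443,-.367,.043),down(-93))
c=cam('wrist'); save(c,'w3'); pickle.dump(c,open('w3.pkl','wb'))
E
```

```text
{'time_s': 23.5, 'joint_positions': [-50.8608, 29.1264, 91.2595, 0.0613, 59.7442, 42.1933], 'position': [0.4434, -0.3686, 0.2108], 'tcp_rot': [[0.9986, -0.0538, -0.0007], [-0.0538, -0.9985, 0.0023], [-0.0008, -0.0023, -1.0]], 'force': [0.8509, 1.0645, -0.5371], 'grasp_force': 29.9566, 'opening': 0.5242}
  row [-0.001, -0.004, 0.559] [-0.003, 0.001, -0.002]
```

View pics/w3.png

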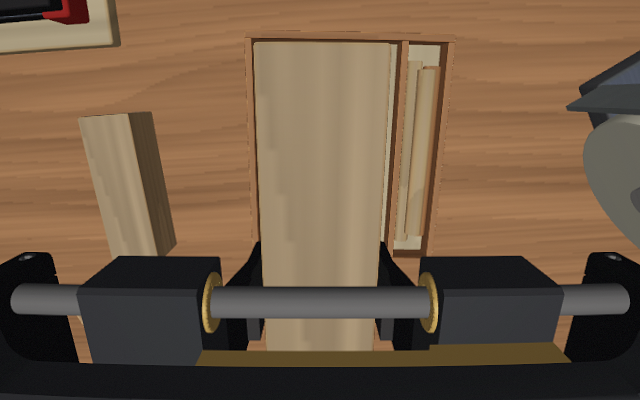

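The wrist view shows the held blank at (320,180) above the wide bay: left wall at x≈250, divider at x≈405, far wall at y≈40, with the dowels to the right.

```bash
python3 - <<'E'
from plan import *
import pickle
c=pickle.load(open('w3.pkl','rb'))
print(ray(c,[(254,41),(402,42),(250,237),(394,230)],.028).round(3))
t=pickle.load(open('top.pkl','rb'))
E
```

```text
[[ 0.573 -0.32   0.028]
 [ 0.566 -0.445  0.028]
 [ 0.396 -0.298  0.028]
 [ 0.396 -0.439  0.028]]
```

Emit:
step_arm --pt "0 0 0.12 0 0 0 1" --pt "0 0 0.24 0 0 0 1" --pt "0 0 0.36 0 0 0 1" --pt "0 0 0.46 0 0 0 1" --pt "0 0 0.53 0 0 0 1" --pt "0 0 0.56 0 0 0 1" --pt "0 0 0.56 0 0 0 1"

```text
time_s: 24.13
position: [0.4424, -0.3639, 0.0414]
tcp_rot: [[0.999, -0.05, -0.004], [-0.05, -0.999, 0.007], [-0.005, -0.006, -1.0]]
force: [0.4, 0.7, -1.3]
opening: 0.527
grasp_force: 30.0
```

Emit:
step_arm --pt "0 0 0.004 0 0 0 1" --pt "0 0 0.01 0 0 0 1" --pt "0 0 0.01 0 0 0 1"

```text
time_s: 24.38
position: [0.4441, -0.3676, 0.0418]
tcp_rot: [[0.999, -0.051, 0.001], [-0.051, -0.999, -0.0], [0.001, 0.0, -1.0]]
force: [-0.6, -0.4, -1.7]
opening: 0.529
grasp_force: 30.0
```

Emit:
step_arm --pt "0 0 0.004 0 0 0 1" --pt "0 0 0.009 0 0 0 1" --pt "0 0 0.009 0 0 0 1" --pt "0 0 0.009 0 0 0 1"

```text
time_s: 24.72
position: [0.4438, -0.3677, 0.0389]
tcp_rot: [[0.999, -0.052, 0.001], [-0.052, -0.999, 0.0], [0.001, -0.0, -1.0]]
force: [0.0, 0.4, 6.8]
opening: 0.528
grasp_force: 30.0
```

```bash
python3 - <<'E'
from plan import *
st()
E
```

```text
{'time_s': 24.7167, 'joint_positions': [-50.7748, 44.1224, 97.1476, 0.0776, 38.7131, 42.1249], 'position': [0.4438, -0.3677, 0.0389], 'tcp_rot': [[0.9987, -0.0516, 0.0008], [-0.0516, -0.9987, 0.0003], [0.0008, -0.0004, -1.0]], 'force': [0.035, 0.4248, 6.7978], 'grasp_force': 29.9632, 'opening': 0.528}
```

Contact with the floor at the expected height. Release to a 65 mm opening, then rise.

Emit:
step_arm --pt "0 0 -0.005 0 0 0 1" --pt "0 0 -0.005 0 0 0 -0.45" --pt "0 0 -0.005 0 0 0 -0.45" --pt "0 0 -0.005 0 0 0 -0.45" --pt "0 0 -0.005 0 0 0 -0.45"

```text
time_s: 25.13
position: [0.4432, -0.3671, 0.039]
tcp_rot: [[0.999, -0.051, -0.001], [-0.051, -0.999, 0.002], [-0.001, -0.002, -1.0]]
force: [-0.3, 0.7, 0.3]
opening: 0.7
grasp_force: 0.0
```

Emit:
step_arm --pt "0 0 -0.06 0 0 0 -0.45" --pt "0 0 -0.18 0 0 0 -0.45" --pt "0 0 -0.3 0 0 0 -0.45" --pt "0 0 -0.42 0 0 0 -1" --pt "0 0 -0.54 0 0 0 -1" --pt "0 0 -0.58 0 0 0 -1" --pt "0 0 -0.58 0 0 0 -1"

```text
time_s: 25.72
position: [0.445, -0.3693, 0.2173]
tcp_rot: [[0.999, -0.051, 0.005], [-0.051, -0.999, -0.005], [0.005, 0.005, -1.0]]
force: [-0.0, -0.5, -0.3]
opening: 0.937
grasp_force: 0.0
```

```bash
python3 - <<'E'
from plan import *
st(); plan((.4513,-.1866,.2),down(-89),n=1)
E
```

```text
{'time_s': 25.7167, 'joint_positions': [-50.7731, 28.5858, 91.0305, 0.0462, 59.9753, 42.139], 'position': [0.445, -0.3693, 0.2173], 'tcp_rot': [[0.9987, -0.0512, 0.005], [-0.0512, -0.9987, -0.0051], [0.0053, 0.0048, -1.0]], 'force': [-0.016, -0.4997, -0.3047], 'grasp_force': 0.0, 'opening': 0.9367}
  row [-0.011, -0.609, 0.055] [0.006, -0.007, -0.087]
```

Emit:
step_arm --pt "-0.011 -0.609 0.04 0 0 -0.087 -1" --pt "-0.011 -0.609 0.04 0 0 -0.087 -1" --pt "-0.011 -0.609 0.04 0 0 -0.087 -1" --pt "-0.011 -0.609 0.04 0 0 -0.087 -1" --pt "-0.011 -0.609 0.04 0 0 -0.087 -1" --pt "-0.011 -0.609 0.04 0 0 -0.087 -1" --pt "-0.011 -0.609 0.04 0 0 -0.087 -1"

```text
time_s: 26.3
position: [0.4488, -0.1836, 0.2003]
tcp_rot: [[1.0, 0.019, -0.003], [0.019, -1.0, 0.003], [-0.003, -0.003, -1.0]]
force: [0.1, -0.3, -0.0]
opening: 0.997
grasp_force: 0.0
```

```bash
python3 - <<'E'
from plan import *
import pickle
st(); plan((.4500,-.1866,.031),down(-89),n=1)
c=cam('wrist'); pickle.dump(c,open('w4.pkl','wb'))
# refine blank outline: maximise gradient along predicted top-face end edges
g=cv2.GaussianBlur(cv2.cvtColor(c['img'],cv2.COLOR_RGB2GRAY).astype(np.float32),(0,0),1)
y=np.linspace(-.015,.015,31)-.1866
for nm,x0 in(('near',.38),('far',.52)):
    xs=np.arange(-.01,.0101,.0005)+x0; pr=[]
    for x in xs:
        q=proj(c,[(x,yy+0,.046) for yy in y]).astype(np.float32); pr.append(cv2.remap(g,q[None,:,0].copy(),q[None,:,1].copy(),1).mean())
    d=np.abs(np.diff(pr)); print(nm,[(xs[i]+.00025).round(4) for i in np.argsort(-d)[:4]],np.sort(d)[::-1][:4].round(1), proj(c,[(x0,-.1866,.046)]).round(0))
E
```

```text
{'time_s': 26.3, 'joint_positions': [-35.5018, 23.6689, 104.5584, 0.056, 52.0119, 53.3556], 'position': [0.4488, -0.1836, 0.2003], 'tcp_rot': [[0.9998, 0.0193, -0.003], [0.0193, -0.9998, 0.0031], [-0.0029, -0.0031, -1.0]], 'force': [0.1177, -0.3019, -0.0014], 'grasp_force': 0.0, 'opening': 0.9974}
  row [0.005, 0.012, 0.564] [-0.004, 0.004, 0.002]
near [np.float64(0.3812), np.float64(0.3818), np.float64(0.3822), np.float64(0.3808)] [3.4 3.3 3.2 2.6] [[321. 267.]]
far [np.float64(0.5208), np.float64(0.5212), np.float64(0.5202), np.float64(0.5228)] [12.1 12.   9.9  6.4] [[325. 109.]]
```

Emit:
step_arm --pt "0.003 0 0.12 0 0 0 -1" --pt "0.003 0 0.25 0 0 0 -1" --pt "0.003 0 0.37 0 0 0 -1" --pt "0.003 0 0.47 0 0 0 -1" --pt "0.003 0 0.53 0 0 0 -1" --pt "0.003 0 0.56 0 0 0 -1" --pt "0.003 0 0.56 0 0 0 -1"

```text
time_s: 26.93
position: [0.4495, -0.1854, 0.0312]
tcp_rot: [[1.0, 0.015, -0.004], [0.015, -1.0, 0.004], [-0.004, -0.004, -1.0]]
force: [-0.6, 1.1, 0.4]
opening: 0.998
grasp_force: 0.0
```

Emit:
step_arm --pt "0 0 0 0 0 0 1" --pt "0 0 0 0 0 0 1" --pt "0 0 0 0 0 0 1" --pt "0 0 0 0 0 0 1" --pt "0 0 0 0 0 0 1" --pt "0 0 0 0 0 0 1" --pt "0 0 0 0 0 0 1" --pt "0 0 0 0 0 0 1"

```text
time_s: 27.6
position: [0.4507, -0.1849, 0.034]
tcp_rot: [[1.0, 0.017, 0.001], [0.017, -1.0, 0.001], [0.001, -0.001, -1.0]]
force: [-1.1, -0.8, 4.0]
opening: 0.53
grasp_force: 30.0
```

Emit:
step_arm --pt "0 0 -0.06 0 0 0 1" --pt "0 0 -0.2 0 0 0 1" --pt "0 0 -0.33 0 0 0 1" --pt "0 0 -0.46 0 0 0 1" --pt "0 0 -0.6 0 0 0 1" --pt "0 0 -0.72 0 0 0 1" --pt "0 0 -0.8 0 0 0 1" --pt "0 0 -0.8 0 0 0 1"

```text
time_s: 28.27
position: [0.4527, -0.1862, 0.2785]
tcp_rot: [[1.0, 0.017, 0.009], [0.017, -1.0, -0.004], [0.008, 0.005, -1.0]]
force: [1.0, -1.1, -2.3]
opening: 0.528
grasp_force: 30.0
```

```bash
python3 - <<'E'
from plan import *
import pickle
st()
# better lathe check in top image: tip dark/bright profile along axis
c=pickle.load(open('top.pkl','rb'))
P=[(.6583+.0232*t,.0585+t,.118) for t in np.arange(-.12,.12,.003)]
q=proj(c,P).astype(np.float32); v=cv2.remap(c['img'],q[None,:,0].copy(),q[None,:,1].copy(),1)[0]
print([(int(round(t*1000)),int(x.mean())) for t,x in zip(np.arange(-.12,.12,.003),v) if abs(abs(t)-.095)<.02])
plan((.57,.058,.27),down(-45)); plan((.6583,.0585,.27),down(-1.4),start=(np.array([.57,.058,.27]),down(-45)))
E
```

```text
{'time_s': 28.2667, 'joint_positions': [-35.514, 17.2433, 99.2412, 0.0861, 62.9714, 53.4556], 'position': [0.4527, -0.1862, 0.2785], 'tcp_rot': [[0.9998, 0.0173, 0.0085], [0.0173, -0.9998, -0.0044], [0.0084, 0.0046, -1.0]], 'force': [1.0173, -1.0896, -2.3174], 'grasp_force': 30.0006, 'opening': 0.5282}
[(-114, 226), (-111, 226), (-108, 226), (-105, 231), (-102, 240), (-99, 250), (-96, 190), (-93, 101), (-90, 50), (-87, 44), (-84, 48), (-81, 49), (-78, 49), (75, 51), (78, 52), (81, 51), (84, 51), (87, 49), (90, 43), (93, 56), (96, 138), (99, 183), (102, 232), (105, 230), (108, 230), (111, 232), (114, 202)]
  row [0.405, -0.807, 0.028] [0.01, -0.008, -0.978]
  row [0.209, 0.207, 0.0] [0.0, 0.0, -0.969]
```

Emit:
step_arm --pt "0.405 -0.807 0.028 0 0 -0.978 1" --pt "0.405 -0.807 0.028 0 0 -0.978 1" --pt "0.405 -0.807 0.028 0 0 -0.978 1" --pt "0.405 -0.807 0.028 0 0 -0.978 1" --pt "0.405 -0.807 0.028 0 0 -0.978 1" --pt "0.405 -0.807 0.028 0 0 -0.978 1" --pt "0.405 -0.807 0.028 0 0 -0.978 1" --pt "0.405 -0.807 0.028 0 0 -0.978 1"

```text
time_s: 28.93
position: [0.5679, 0.0638, 0.2628]
tcp_rot: [[0.703, 0.711, -0.003], [0.711, -0.703, 0.004], [0.001, -0.006, -1.0]]
force: [0.6, 0.3, -1.7]
opening: 0.529
grasp_force: 30.0
```

Emit:
step_arm --pt "0.209 0.207 0 0 0 -0.969 1" --pt "0.209 0.207 0 0 0 -0.969 1" --pt "0.209 0.207 0 0 0 -0.969 1" --pt "0.209 0.207 0 0 0 -0.969 1" --pt "0.209 0.207 0 0 0 -0.969 1" --pt "0.209 0.207 0 0 0 -0.969 1" --pt "0.209 0.207 0 0 0 -0.969 1" --pt "0.209 0.207 0 0 0 -0.969 1"

```text
time_s: 29.6
position: [0.6548, 0.059, 0.2634]
tcp_rot: [[0.028, 1.0, -0.005], [1.0, -0.028, 0.002], [0.002, -0.005, -1.0]]
force: [0.7, 0.6, -2.4]
opening: 0.528
grasp_force: 30.0
```

```bash
python3 - <<'E'
from plan import *
import pickle
capture('top');st(); plan((.658,.059,.16),down(-1.4))
# check axis heights/position with scene cam: project tips into scene and top, compare by tip edge
for n in('top','scene'):
    c=pickle.load(open(n+'.pkl','rb')); print(n,proj(c,[(.6605,.1516,.118),(.6558,-.0365,.118)]).round(1).tolist())
c=pickle.load(open('scene.pkl','rb')); g=cv2.cvtColor(c['img'],cv2.COLOR_RGB2GRAY)
for u,v in proj(c,[(.6605,.1516,.118),(.6558,-.0365,.118)]).round().astype(int): print(g[v-8:v+9,u-10:u+11])
E
```

```text
{'time_s': 29.65, 'joint_positions': [-4.5998, 31.9767, 75.8689, 0.0979, 72.3725, -3.0125], 'position': [0.6551, 0.0591, 0.2639], 'tcp_rot': [[0.0282, 0.9996, -0.0037], [0.9996, -0.0282, 0.0019], [0.0018, -0.0037, -1.0]], 'force': [-0.7277, -0.3725, -2.053], 'grasp_force': 29.9995, 'opening': 0.5302}
  row [-0.001, 0.011, 0.346] [-0.005, -0.002, -0.005]
top [[283.8, 137.5], [343.1, 139.1]]
scene [[401.4, 192.6], [368.8, 240.6]]
[[208 211 151  46  26  32  36  35  34  44 100 124 148 156 171 182 194 198
  204 198  98]
 [212 193  63  20  32  34  37  34  34  47  80  88 112 111 103 131 173 195
  199 193 114]
 [193  88  21  22  34  35  35  36  34  54  79 124 187 192 166 129 114 172
  194 181 158]
 [106  27  19  28  35  35  37  34  32  50 113 180 199 196 195 189 129 105
  172 164 133]
 [ 40  18  27  30  34  36  34  32  29  65 163 183 191 193 195 198 181  89
  117 139  83]
 [ 20  21  27  43  37  34  34  30  44 105 112 115 166 184 195 193 166  86
   81 101  47]
 [ 21  23  36  59  57  41  32  31  60 157 125 108 147 135 183 179 141  83
   73  54  34]
 [ 23  32  65  89  89  53  31  31  41 111 150
[... 1659 characters left out ...]
9  42  24  29  46  83 111 180 104 144 217 216 212 213 214 219
  222 157  43]
 [ 89  82  53  25  34  77 117 181 186 187 140 212 216 213 212 213 217 222
  208  84  25]
 [ 89  63  29  38  92 169 186 188 185 183 170 215 214 212 212 216 219 213
  117  32  26]
 [ 79  35  34  95 163 187 190 185 181 174 167 213 214 212 214 218 221 157
   46  22  29]
 [ 39  24  63 159 186 186 183 182 182 162 159 213 213 214 217 222 209  84
   26  27  30]
 [ 26  28  79 175 194 187 184 185 180 144 156 213 214 215 220 212 117  34
   25  30  31]
 [ 29  27  36 107 177 184 189 185 170 135 182 215 215 218 219 158  46  24
   30  28  37]
 [ 31  30  25  33  74 136 178 175 160 153 214 217 217 221 208  85  24  27
   29  32  54]]
```

Emit:
step_arm --pt "0 0.011 0.08 0 0 0 1" --pt "0 0.011 0.17 0 0 0 1" --pt "0 0.011 0.26 0 0 0 1" --pt "0 0.011 0.32 0 0 0 1" --pt "0 0.011 0.345 0 0 0 1" --pt "0 0.011 0.345 0 0 0 1" --pt "0 0.011 0.345 0 0 0 1"

```text
time_s: 30.23
position: [0.6595, 0.0596, 0.1621]
tcp_rot: [[0.026, 1.0, -0.0], [1.0, -0.026, 0.002], [0.002, -0.0, -1.0]]
force: [-0.1, -0.3, -2.4]
opening: 0.528
grasp_force: 30.0
```

```bash
python3 - <<'E'
from plan import *
capture('top');st(); plan((.658,.059,.129),down(-1.4))
E
```

```text
{'time_s': 30.2833, 'joint_positions': [-4.525, 38.5583, 80.593, 0.1182, 60.7596, -3.1241], 'position': [0.6602, 0.0596, 0.1631], 'tcp_rot': [[0.0255, 0.9997, 0.0017], [0.9997, -0.0255, 0.0017], [0.0017, 0.0016, -1.0]], 'force': [0.7261, -0.7122, -1.3222], 'grasp_force': 29.9998, 'opening': 0.5269}
  row [-0.002, -0.007, 0.114] [0.002, -0.002, -0.001]
```

Emit:
step_arm --pt "0 -0.003 0.03 0 0 0 1" --pt "0 -0.003 0.06 0 0 0 1" --pt "0 -0.003 0.09 0 0 0 1" --pt "0 -0.003 0.11 0 0 0 1" --pt "0 -0.003 0.11 0 0 0 1" --pt "0 -0.003 0.11 0 0 0 1" --pt "0 -0.003 0.11 0 0 0 1" --pt "0 -0.003 0.11 0 0 0 1"

```text
time_s: 30.95
position: [0.6588, 0.0598, 0.1293]
tcp_rot: [[0.025, 1.0, 0.0], [1.0, -0.025, 0.002], [0.002, 0.0, -1.0]]
force: [0.2, -0.7, -1.8]
opening: 0.525
grasp_force: 30.0
```

```bash
python3 - <<'E'
from plan import *
P=[]
for i in range(6): capture('top'); s=read_state(); P.append(s['position'])
st(); print(np.mean(P,0)); plan((.658,.059,.129),down(-1.4))
c=cam('top')
# standing board and tray blank: compare top image with the start
import pickle; o=pickle.load(open('top.pkl','rb'))['img']
d=(np.abs(c['img'].astype(int)-o).sum(2)>60).astype(np.uint8); n,l,s,ce=cv2.connectedComponentsWithStats(d)
for i in range(1,n):
    if s[i,4]>15: print(s[i].tolist(),ce[i].round(0))
# blank ends along the lathe axis (top face z=.141)
g=cv2.cvtColor(c['img'],cv2.COLOR_RGB2HSV).astype(np.float32)
ts=np.arange(-.11,.11,.004); q=proj(c,[(.658+.0255*t+.017,.059+t,.141) for t in ts]).astype(np.float32)
print([(int(round(t*1000)),int(x)) for t,x in zip(ts,cv2.remap(g[:,:,2].copy(),q[None,:,0].copy(),q[None,:,1].copy(),1)[0])])
E
```

```text
{'time_s': 31.25, 'joint_positions': [-4.518, 40.9282, 82.0337, 0.1252, 57.0606, -3.1759], 'position': [0.6584, 0.0598, 0.1291], 'tcp_rot': [[0.0246, 0.9997, -0.0002], [0.9997, -0.0246, 0.0019], [0.0019, -0.0003, -1.0]], 'force': [0.4803, 0.3108, -2.4252], 'grasp_force': 29.9996, 'opening': 0.5267}
[0.65857822 0.05982676 0.12930195]
  row [-0.003, -0.001, 0.0] [-0.0, -0.002, -0.0]
[165, 83, 209, 317, 25578] [257. 232.]
[434, 180, 19, 45, 681] [443. 202.]
[379, 186, 18, 45, 685] [388. 208.]
[13, 250, 148, 150, 13197] [ 87. 327.]
[319, 321, 57, 77, 1832] [354. 357.]
[347, 370, 5, 5, 17] [349. 372.]
[344, 384, 7, 5, 17] [347. 386.]
[319, 391, 5, 5, 17] [321. 393.]
[333, 393, 5, 6, 18] [335. 395.]
[327, 394, 5, 5, 16] [329. 396.]
[(-110, 86), (-106, 93), (-102, 87), (-98, 76), (-94, 81), (-90, 87), (-86, 94), (-82, 99), (-78, 99), (-74, 73), (-70, 57), (-66, 235), (-62, 236), (-58, 232), (-54, 234), (-50, 234), (-46, 139), (-42, 75), (-38, 174), (-34, 176), (-30, 173), (-26, 178), (-22, 158), (-18, 60), (-14, 43), (-10, 55), (-6, 67), (-2, 81), (2, 87), (6, 88), (10, 89), (14, 91), (18, 96), (22, 96), (26, 97), (30, 98), (34, 100), (38, 100), (42, 99), (46, 100), (50, 101), (54, 100), (58, 99), (62, 101), (66, 100), (70, 100), (74, 101), (78, 98), (82, 99), (86, 69), (90, 57), (94, 57), (98, 77), (102, 175), (106, 183)]
```

```bash
python3 - <<'E'
from plan import *
o=cv2.resize(cv2.imread('pics/s6.png'),(260,200),interpolation=cv2.INTER_AREA)
n=cam('scene')['img'][20:220,180:440,::-1]
u,v=proj(cam('scene'),[(.50,.15,.058)])[0].round().astype(int)-[180,20]; print(u,v)
a=o[v-20:v+20,u-13:u+13].astype(int); b=n[v-20:v+20,u-13:u+13].astype(int)
d=np.abs(a-b).sum(2); print(d.mean(),(d>80).mean()); print((b.sum(2)<220).astype(int)[::3,::2]); print((a.sum(2)<220).astype(int)[::3,::2])
E
```

```text
172 161
58.020192307692305 0.2865384615384615
[[0 0 0 0 0 0 0 0 0 0 0 0 0]
 [0 0 0 0 0 0 0 0 0 0 0 0 0]
 [0 0 0 1 1 1 1 1 0 0 0 0 0]
 [0 0 0 1 1 1 1 1 1 0 0 0 0]
 [0 0 0 1 1 0 1 1 1 1 0 0 0]
 [0 0 0 1 1 0 0 1 1 1 1 0 0]
 [0 0 0 1 1 0 0 0 1 1 1 1 1]
 [0 0 0 1 0 0 0 1 1 1 1 1 1]
 [0 0 0 1 1 0 0 1 1 1 0 1 1]
 [0 0 0 1 0 0 0 1 1 1 0 1 1]
 [0 0 0 0 0 0 1 1 1 1 1 1 1]
 [0 0 0 0 0 0 0 1 1 1 1 1 1]
 [0 0 0 0 0 0 0 1 1 1 1 0 0]
 [0 0 0 0 0 0 0 0 0 0 0 0 0]]
[[1 0 0 0 0 0 0 0 0 0 0 0 0]
 [1 1 1 1 0 0 0 0 0 0 0 0 0]
 [0 1 1 1 1 1 1 0 0 0 0 0 0]
 [0 0 0 1 1 1 1 1 1 1 0 0 0]
 [0 0 0 1 1 0 1 1 1 1 1 1 1]
 [0 0 0 1 1 0 0 1 1 1 1 0 0]
 [0 0 0 1 1 0 0 0 1 1 1 1 0]
 [0 0 0 1 0 0 0 1 1 1 1 0 0]
 [0 0 0 1 1 0 0 1 1 1 1 0 0]
 [0 0 0 1 0 0 0 1 1 1 1 0 0]
 [0 0 0 0 0 0 1 1 1 1 1 0 0]
 [0 0 0 0 0 0 0 1 1 1 0 0 0]
 [0 0 0 0 0 0 0 1 1 1 0 0 0]
 [0 0 0 0 0 0 0 0 0 0 0 0 0]]
```

The board's silhouette hasn't changed: it still stands in the same place. The removed blank and the arm account for the other differences.

```bash
python3 -c "
from rig import *
print(hand_in())"
```

```text
the job is handed in; nothing more can be done
None
```

The job is handed in at about 31 s of the 72 s allowed: the pattern board stands on a short edge in front of the lathe, the lighter blank (about 0.13 kg) lies in the tray's wide bay, and the heavier one (about 0.26 kg) is held between the lathe centres, on their axis and midway to within 1–2 mm by my measurement; the verdict was not shown to me.

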